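# Tune a shuttered trimmer with the plastic tuning tool

### The arm

A 7-joint arm with a two-finger parallel gripper is mounted at the origin on the work surface. World frame = base frame: x ahead of the robot, y to its left, z up, the work surface at z = 0. Lengths are in m, angles in rad, forces in N, time in s.
With the tool pointing down it reaches from about 0.4 to 0.85 m from the base axis. Payload 4.5 kg.
Tool frame: the origin (TCP) lies on the centre line of the jaws, within the pads' length; the fingertips stand r.tips_ahead ahead of it and the grasp point (between the pads) is the TCP (r.tips_ahead is the distance from the TCP to the fingertips, in m); z points along the fingers, y is the direction in which the jaws open and shut (so a half turn about z gives the same grasp; the last joint's range is limited). The gripper opens to 88 mm and grips with 3 to 60 N. Pads are 18 mm wide; open, the fingers measure 123 mm over their backs; the gripper's body (75 mm by 187 mm) begins 45 mm behind the grasp point.
Start: joints at [-1.096, 0.689, -0.195, 1.565, 0.157, 0.902, -0.215], TCP at [0.267, 0.565, 0.258] pointing down, gripper open.
Joint ranges: [-3.01, 3.01], [-0.46, 2.08], [-1.47, 1.51], [0.13, 2.56], [-1, 4.14], [0.04, 2.09], [-2.66, 2.66]. Speed limits (rad/s): [2.57, 2.57, 3.14, 3.14, 3.14, 3.14, 3.14].

### API

Orientations are given as a unit quaternion [x, y, z, w].
In Python, from plant import r gives the robot as it stands.
- The arm moves only by the shell command python3 -m inch 'ROWS' [FORCE]. ROWS is JSON, a list of rows, each a list of 5 numbers: the shift along the world's x, y, z in units of 25 mm (1.0 is 25 mm), then the turn about the world's z in units of 6 degrees (1.0 is 6 degrees), then the finger opening in mm, from 0 to 88.1. A call has 1 to 5 rows; each row shifts and turns the commanded pose from where the row before left it; what a row does not reach is not made up. A row lasts 1/10 s, in which the tool goes at most 50 mm and 8.59 degrees, less where a joint would pass 70% of its speed; a pose out of reach is approached as far as the arm can. A call is refused whole if a number of a shift passes 1 or a number of a turn 1, either way. A call with a gripper value outside its range is refused whole. The fingers move at their own pace and stop on an object; FORCE is the grip in N (left out, the last holds). Time passes only in rows, so rows that do not move let the fingers close. It gives the time, the measured TCP pose, the force and the opening at its end, in the units of the state.
- r.get_state(): the state, without advancing time (a new reading comes with each control period).
- r.snapshot(name): name is "scene" or "top" or "wrist"; returns a dict with "pixels" (420x560x3 uint8, red, green, blue), "range_z" (420x560 float32, m along the optical axis (not along the pixel's ray), 0 where there is no reading), "K" (3x3 intrinsics, pixels), "k1" (the pictures are not rectified: a ray, as slopes to the right and down, at radius r is drawn at 1 + k1 r^2 times it, then the intrinsics apply), "position" and "attitude" of the camera in the world. Camera axes: x right, y up, looking along -z (the intrinsics and any distortion apply to the point x, -y, -z); pixel columns grow to the right and rows downward; lengths in m; the calibration is good to about 2 mm. A picture is of the moment at which its call begins.
- r.finish_job(): hands the job in, once; it reports no verdict.
The state is a dict: "clock": time; "q": joint angles; "qd": joint speeds; "joint_torque": joint torques, N m; "tool_pos": TCP position; "eef_rot": TCP orientation; "contact_force": force on the tool from outside, world axes, zero at the start; "moment": the same for the moment, N m; "opening": opening from 0.0 (shut) to 1.0 (fully open).
Only numpy, scipy, OpenCV 4.12 (cv2) and the standard library are available. Lean on these libraries where they do the work, as an engineer would, in place of code of your own. Each camera call takes 0.05 s, during which the arm holds its last target. There are 200 camera calls.

### The job

Swing the dust shutter on the instrument chassis well aside, at least about 60 degrees from its closed position, so that the slotted trimmer lies open. Then take the flat-bladed tuning tool from the rack, turn the trimmer with it, never touching the trimmer with the gripper, until the trimmer's pointer lines up with the steel index tab, and hang the tool back upright on the free fork of the rack. Leave the shutter open, do not shift the index tab, and do not disturb the other tools or the things on the bench.

Things in the scene. Friction and masses are not known exactly. Their poses are not given: they have to be found in the camera images.
- chassis: Fixed chassis, 220 x 220 mm, green deck 50 mm above the bench. Origin: centre of its underside, below the trimmer's axis; z up. On the deck, up to 60 mm tall: capacitors of radius 12 to 14 mm at chassis (x, y) = (92, 92), (92, -93), (-90, -88), (-58, -93) mm, a heatsink at x -34 to 46, y -107 to -87, the shutter's pillar at (-70, 0).
- slot (a point): Centre of the floor of the trimmer's slot, on the trimmer's axis; its frame turns with the trimmer. White plastic trimmer, 50 mm across, its top 14 mm above this point. The slot, closed at both ends, is 34 mm long along this x axis, 10 mm wide along y (flaring to 17 mm over the top 5 mm), 14 mm deep. The closed shutter lies 4.5 mm over the trimmer's top.
- pointer_tip (a point): The point 60 mm from the trimmer's axis along the trimmer's pointer (slot's +x direction). The pointer is a low white bar that ends 4 mm short of this point and turns with the trimmer.
- rotor (a joint): Angle of the trimmer (rad), counter-clockwise positive from above; at 0 the pointer lies along the chassis's +x. It turns from -1.3 to 1.3, with a light friction of about 0.04 N m, and stays where it is left.
- index_tip (a point): The point 60 mm from the trimmer's axis on the centre line of the steel index tab (a low bare steel block 12 mm wide with a tip pointing inwards, 62 to 87 mm from the axis). The pointer is lined up when pointer_tip meets this point. The tab is already set (stiff) and stays put.
- index (a joint): Angle of the index tab about the trimmer's axis (rad), measured like joint rotor: the trimmer is lined up when the two are equal. At the start the tab lies 0.6 to 1.5 rad counter-clockwise of the pointer.
- shutter (a joint): Angle of the dust shutter (rad): 0 is closed over the trimmer, where it points from its hinge along the chassis's +x; grows counter-clockwise from above to 1.6 fully aside. Starts nearly closed (0 to 0.3). Light friction (0.06 N m); stays where it is left.
- shutter_pin (a point): Centre, half-way up, of the upright steel pin (12 mm across, 36 mm tall) near the free end of the shutter, 88 mm from the hinge axis. Push the pin sideways to swing the shutter; the shutter plate (44 mm wide, 3 mm thick, 100 mm long from the hinge) lies 18 to 21 mm below this point.
- shutter_hinge (a point): Point on the upright hinge axis of the shutter, at the height of the pin's centre.
- tuner_grip (a point): Flat-bladed plastic tuning tool, 151 mm long, about 50 g, hung upright on any one of the rack's three forks. This point: centre of its black slab handle, 18 mm thick along this x, 36 mm wide along y, 60 mm tall; z points up the tool. Below: collar 34 mm across, 6 mm thick, underside 36 mm below this point; white shaft 11 mm across; flat blade.
- tuner_collar (a point): On the tool's axis at the underside of the collar, which rests on the fork when the tool is hung; 85 mm above the blade's tip.
- tuner_tip (a point): Middle of the lower end of the tuning tool's blade, 121 mm below tuner_grip. Blade: white, 24 mm tall, 24 mm wide along the tool's y, 5 mm thick along its x (3 mm at the lowest 4 mm).
- rack_mid (a point): Centre of the middle of the rack's three forks, at the forks' upper face, 100 mm above the bench. Forks at y = -60, 0, +60 mm in this frame, each open to +x; a 14 mm gap between two arms takes a shaft. Arms run from x = -36 to +22 mm, with a lip 3 mm high at x 19 to 22 mm. Hung tools have their collar's underside at this height, axis at x = 0.
- rack: Fixed steel rack; origin on the bench below rack_mid, axes the same. Base plate 8 mm thick, x -70 to +40 mm; back plate at x -38 to -32 mm up to 100 mm. The tuner's blade hangs with its wide side along y, about square to the gap, and does not pass up through it: lift the tool 5 to 15 mm and slide it level along +x to take it out, back along -x to hang it.
- hex_mid (a point): Another tool on the rack: round handle 24 mm across and 48 mm tall, round tip 16 mm across. This point: axis, underside of its collar. Leave it hanging.
- scribe_mid (a point): Another tool on the rack: handle ending in a ball, pointed tip. This point: axis, underside of its collar. Leave it hanging.
- jar: Amber jar, 52 mm across, 70 mm tall; origin at the centre of its underside. Bystander.
- spool: Solder spool on end, 60 mm across, 44 mm tall; origin at the centre of its underside. Bystander.
- flux: White bottle, 36 mm across, 100 mm tall; origin at the centre of its underside. Bystander.
- tape: Yellow roll of tape lying flat, 100 mm across, 24 mm tall; origin at the centre of its underside. Bystander.
- tuner: The tuning tool as a whole; origin at the middle of the lower end of its blade, axes as tuner_grip.

How it is judged:
On the way, in this order (a step that is already met when the one before it is completed fails the run):
1. the shutter is swung at least 1.0 rad aside (value of joint shutter above 1 rad), for 0.2 s.
2. the tuning tool's blade stands in the trimmer's slot (z of tuner_tip in the frame of slot below 0.007 m and horizontal distance between tuner_tip and slot below 0.007 m and angle between tuner_tip's own z axis and vertical below 0.2 rad), for 0.1 s.
3. with the blade in the slot, the trimmer's pointer meets the index tab within 6 mm (all of step 2 and distance between pointer_tip and index_tip below 0.006 m), for 0.2 s.
At the end, for the whole second after the job is handed in: The pointer's point lies within 6 mm of the index tab's point; the shutter stands at 1.0 rad or more; the tuning tool hangs released and at rest on a fork: collar within 4 mm of the forks' face, axis -30 to 12 mm along the rack's x and within 72 mm along y, tilt under 0.1 rad (distance between pointer_tip and index_tip below 0.006 m and value of joint shutter above 1 rad and z of tuner_collar in the frame of rack_mid between -0.004 and 0.004 m and x of tuner_collar in the frame of rack_mid between -0.03 and 0.012 m and y of tuner_collar in the frame of rack_mid between -0.072 and 0.072 m and angle between tuner_collar's own z axis and vertical below 0.1 rad and linear speed of tuner below 0.02 m/s); the robot touches nothing.
It fails at once if the gripper or arm touches the trimmer (more than 0.5 N) (contact force between any of the fingers, the arm and rotor above 0.5 N).
It fails at once if the index tab is shifted more than 5 mm (distance of index_tip from where it was at the start of the episode above 0.005 m).
It fails at once if another tool on the rack is moved more than 15 mm (distance of any of hex_mid, scribe_mid from where it was at the start of the episode above 0.015 m).
It fails at once if a bystander is moved more than 20 mm (distance of any of jar, spool, flux, tape from where it was at the start of the episode above 0.02 m).
It also fails if it takes over 72 s, if anything falls off the work surface, if the arm or the gripper's body presses on something with over 40 N, if the wrist force passes 120 N, or if a joint passes its speed limit or range.

## Working session

There is one attempt and no reset: what is moved stays moved. The work goes in short steps, Python scripts to look and compute and a shell command to move; the robot and the scene stay as the last step left them, time stands still between calls to the robot, and variables do not carry over. Pictures are saved under pics/ and viewed, about 8 in all and at most 12, crops included, and the job is handed in when it is done.

```bash
ls; mkdir -p pics; cat > h.py <<'E'
import numpy as np,cv2,pickle
from scipy.spatial.transform import Rotation as R
from plant import r
def snap(n,f):
    s=r.snapshot(n); pickle.dump(s,open(f'pics/{f}.pkl','wb'))
    cv2.imwrite(f'pics/{f}.png',cv2.cvtColor(s['pixels'],cv2.COLOR_RGB2BGR)); return s
def load(f): return pickle.load(open(f'pics/{f}.pkl','rb'))
def rot(s):
    a=np.array(s['attitude'],float); return a if a.shape==(3,3) else R.from_quat(a).as_matrix()
def rays(s,uv):
    K=np.array(s['K']);k=s['k1']
    uv=np.array(uv,float).reshape(-1,1,2)
    return cv2.undistortPoints(uv,K,np.array([k,0,0,0.]),).reshape(-1,2)
def pt(s,u,v,z=None):
    "world point of pixel by depth, or on the plane of height z"
    a,b=rays(s,[[u,v]])[0]; d=rot(s)@np.array([a,-b,-1]); p=np.array(s['position'])
    if z is None:
        w=s['range_z'][int(v)-1:int(v)+2,int(u)-1:int(u)+2]; t=np.median(w)
    else: t=(z-p[2])/d[2]
    return p+t*d
def cloud(s):
    h,w=s['range_z'].shape; vv,uu=np.mgrid[:h,:w]
    ab=rays(s,np.stack([uu,vv],-1).reshape(-1,2)); d=np.c_[ab[:,0],-ab[:,1],-np.ones(len(ab))]*s['range_z'].reshape(-1,1)
    return (d@rot(s).T+np.array(s['position'])).reshape(h,w,3)
def px(s,P):
    c=(np.array(P)-np.array(s['position']))@rot(s); a=np.array([c[0]/-c[2],c[1]/c[2]])
    a=a*(1+s['k1']*(a@a)); K=np.array(s['K']); return K[0,0]*a[0]+K[0,2],K[1,1]*a[1]+K[1,2]
E
python3 - <<'E'
from h import *
for n in('top','scene'):
    s=snap(n,n+'0'); print(n,s['position'],s['attitude'],s['k1'],s['K'])
a=cv2.imread('pics/top0.png')
print(r.tips_ahead,r.get_state())
E
```

```text
pics
top [0.5187105  0.14385968 1.15429123] [ 0.02683873 -0.04242755 -0.703362    0.70905676] -0.15997525571261662 [[461.39942277   0.         272.26237658]
 [  0.         461.39942277 207.8010129 ]
 [  0.           0.           1.        ]]
scene [1.09883411 0.12184423 0.79871879] [0.20515077 0.2129909  0.67775259 0.67320091] -0.011570787062781331 [[403.72512334   0.         280.85551183]
 [  0.         403.72512334 209.48500992]
 [  0.           0.           1.        ]]
0.019 {'clock': 0.1, 'q': array([-1.09621285,  0.68990486, -0.19447596,  1.56620463,  0.15729069,
        0.90252647, -0.21509203]), 'qd': array([ 6.13343806e-04, -2.46915612e-03,  9.69115937e-05, -2.30763733e-03,
       -1.09586775e-03, -8.37022271e-04, -9.82036716e-05]), 'joint_torque': array([-2.85948889e-03, -5.28496850e+01, -1.27136953e+00, -1.53837043e+01,
       -5.25765948e-02,  1.98691530e-03,  3.76593493e-05]), 'tool_pos': array([0.26648752, 0.56475588, 0.25699557]), 'eef_rot': array([ 2.18592262e-01,  9.75815934e-01, -8.20948778e-04, -1.10431921e-04]), 'contact_force': array([ 0.36542954, -0.51302657, -0.71164137]), 'moment': array([-0.0514059 ,  0.04602153,  0.00172356]), 'opening': 1.0011777502438057}
```

View pics/top0.png

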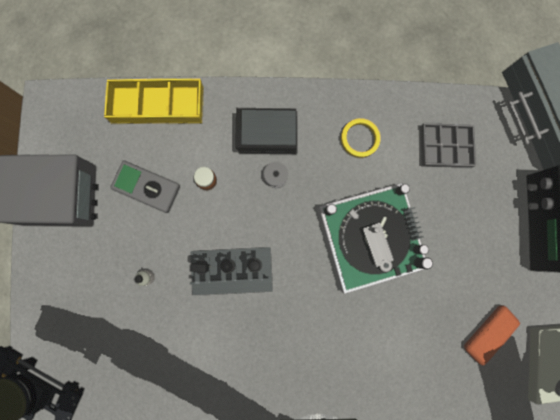

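View pics/scene0.png

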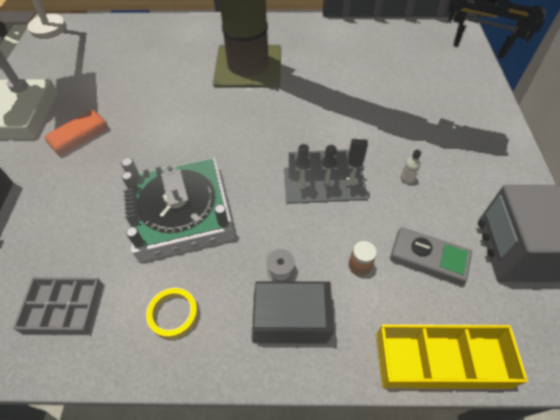

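```bash
python3 - <<'E'
from h import *
a=cv2.imread('pics/top0.png');b=cv2.imread('pics/scene0.png')
f=lambda i,u,v,w,h,W,H:cv2.resize(i[v:v+h,u:u+w],(W,H),interpolation=cv2.INTER_CUBIC)
t=f(a,315,175,133,120,400,360) # x3
t2=f(b,115,150,133,120,400,360)
u=f(a,180,235,100,60,400,240);u2=f(b,278,132,100,60,400,240)
cv2.imwrite('pics/c1.png',np.vstack([np.hstack([t,t2]),np.hstack([u,u2])]))
E
```

```text
(no output)
```

View pics/c1.png

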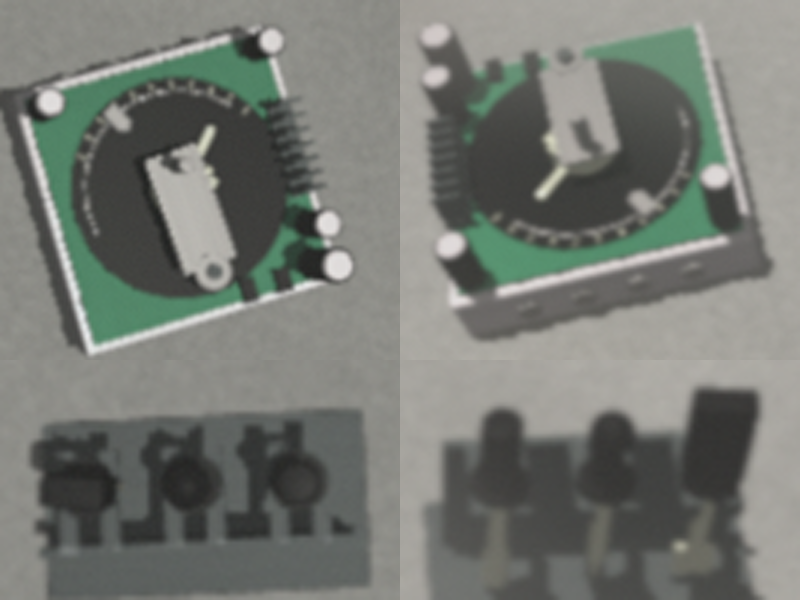

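```bash
cat > m.py <<'E'
from h import *
for n in('top0','scene0'):
    s=load(n);C=cloud(s);im=s['pixels'].astype(int)
    xy=C[...,:2];z=C[...,2]
    near=(np.hypot(*(xy-[0.55,-0.08]).transpose(2,0,1))<.17)
    m=near&(z>.042)&(z<.058)
    q=xy[m].astype(np.float32); rc=cv2.minAreaRect(q); print(n,'deck',rc,len(q), 'z',np.median(z[m]))
    for lo,hi in((.058,.066),(.066,.074),(.074,.082),(.082,.09),(.09,.1),(.1,.13)):
        k=near&(z>lo)&(z<hi); print(lo,k.sum(),end=' ')
    print()
    k=(near&(z>.085)).astype(np.uint8); nn,l,st,ce=cv2.connectedComponentsWithStats(k)
    for i in range(1,nn):
        if st[i,4]>8: p=C[l==i]; print('tall',ce[i].round(1),st[i,4],np.median(p,0).round(4),p[:,2].max().round(4))
    m=(np.abs(xy-[.47,.27])<[.1,.14]).all(-1)
    k=(m&(z>.088)).astype(np.uint8); nn,l,st,ce=cv2.connectedComponentsWithStats(k)
    for i in range(1,nn):
        if st[i,4]>5: p=C[l==i]; print('rack',ce[i].round(1),st[i,4],np.median(p,0).round(4),p[:,2].max().round(4))
    k=m&(z>.004)&(z<.014); print('base',k.sum(),cv2.minAreaRect(xy[k].astype(np.float32)))
s=load('top0')
print(pt(s,386,220),pt(s,231,265))
f=lambda u,v:(315+u/3.0075,175+v/3)
for nm,u,v in(('ptr tip',210,128),('ptr mid',203,145),('index out',110,108),('index in',126,128),('hinge',213,272),('white corner BL',92,350),('TL',22,118),('pin',172,163)):
    print(nm,np.round(f(u,v),1),pt(s,*f(u,v)).round(4))
E
python3 m.py
```

```text
top0 deck ((0.559104323387146, -0.12790606915950775), (0.2200833261013031, 0.22035382688045502), 15.717984199523926) 6438 z 0.04949101253013333
0.058 109 0.066 164 0.074 725 0.082 117 0.09 142 0.1 220 
tall [403.4 189.3] 63 [ 0.6696 -0.1891  0.094 ] 0.1006
tall [331.2 208.6] 91 [ 0.6209 -0.0141  0.1044] 0.1121
tall [375.4 229.4] 38 [ 0.5746 -0.1168  0.1097] 0.1164
tall [422.8 249. ] 88 [ 0.5289 -0.2321  0.099 ] 0.1044
tall [423.6 262.2] 109 [ 0.4987 -0.2309  0.1074] 0.113
rack [226.3 270. ] 1207 [0.4827 0.2213 0.1031] 1.1543
base 2265 ((0.47045284509658813, 0.269734263420105), (0.28037315607070923, 0.1991257220506668), 89.7027587890625)
scene0 deck ((0.5589684247970581, -0.13025936484336853), (0.22175943851470947, 0.21704909205436707), 16.22742462158203) 5649 z 0.04931547772321876
0.058 188 0.066 197 0.074 844 0.082 208 0.09 208 0.1 230 
tall [128.9 170.9] 233 [ 0.5095 -0.2324  0.0994] 0.113
tall [174.1 191.8] 63 [ 0.5776 -0.1195  0.1043] 0.1144
tall [219.7 211.3] 134 [ 0.627  -0.0167  0.103 ] 0.1071
tall [134.2 231.5] 66 [ 0.6719 -0.1875  0.0945] 0.0975
rack [331.2 156.2] 1419 [0.4951 0.2216 0.1124] 0.1679
base 1721 ((0.4815210998058319, 0.2668212652206421), (0.10588870942592621, 0.2885272800922394), 14.392873764038086)
[ 0.60002266 -0.15745729  0.0505238 ] [0.4921723  0.21083998 0.14520353]
ptr tip [384.8 217.7] [ 0.6056 -0.1544  0.0514]
ptr mid [382.5 223.3] [ 0.5915 -0.1474  0.0549]
index out [351.6 211. ] [ 0.6203 -0.0704  0.061 ]
index in [356.9 217.7] [ 0.6046 -0.0839  0.0578]
hinge [385.8 265.7] [ 0.4901 -0.147   0.0829]
white corner BL [345.6 291.7] [ 0.4269 -0.058   0.0455]
TL [322.3 214.3] [ 0.613  -0.0016  0.0457]
pin [372.2 229.3] [ 0.5752 -0.114   0.0869]
```

```bash
python3 -m inch '[[0.44,-0.98,0,-0.75,0],[0.44,-0.98,0,-0.75,0],[0.44,-0.98,0,-0.75,0],[0.44,-0.98,0,-0.75,0],[0.44,-0.98,0,-0.75,0]]' 20 | tail -3
for i in 1; do python3 -m inch '[[0.44,-0.98,0,-0.75,0],[0.44,-0.98,0,-0.75,0],[0.44,-0.98,0,-0.75,0],[0.44,-0.98,0,-0.75,0],[0.44,-0.98,0,-0.75,0]]' | tail -3; done
python3 - <<'E'
from h import *
s=load('top0')
for n,u,v,z in(('tuner top',78,490,.166),('mid',190,485,None),('right',300,482,None)):
    p=(180+u/4,235+(v-360)/4); print(n,p,pt(s,*p,z),pt(s,*p))
for c in((50,427),(362,410),(370,582),(48,600)): print(pt(s,180+c[0]/4,235+(c[1]-360)/4,.008))
C=cloud(s);z=C[...,2];m=(abs(C[...,0]-.47)<.1)&(abs(C[...,1]-.22)<.13)&(z>.12)&(z<.2)
n,l,st,ce=cv2.connectedComponentsWithStats(m.astype(np.uint8))
for i in range(1,n):
    if st[i,4]>8: print(ce[i],st[i,4],np.median(C[l==i],0),C[l==i].min(0),C[l==i].max(0))
E
```

```text
eef_rot: [0.406, 0.914, -0.0, -0.0]
contact_force: [0.0, -0.3, -0.1]
opening: 0.572
eef_rot: [0.577, 0.817, -0.0, -0.0]
contact_force: [0.6, -0.1, -0.2]
opening: 0.111
tuner top (199.5, 267.5) [0.48663528 0.27668886 0.166     ] [0.48660387 0.27681892 0.16503232]
mid (227.5, 266.25) [0.4895763  0.21793455 0.1518711 ] [0.4895763  0.21793455 0.1518711 ]
right (255.0, 265.5) [0.49177146 0.15849424 0.15331528] [0.49177146 0.15849424 0.15331528]
[0.52020764 0.3160177  0.008     ]
[0.53261083 0.12262799 0.008     ]
[0.42658779 0.11693356 0.008     ]
[0.41346363 0.31557798 0.008     ]
[226.25892857 265.89285714] 112 [0.49010274 0.22111922 0.15023213] [0.47884879 0.20875637 0.13794595] [0.50289556 0.23267095 0.15601263]
[254.02083333 265.05208333] 96 [0.49286365 0.1606595  0.15340844] [0.48198283 0.14984514 0.1487873 ] [0.50365085 0.17154509 0.15784208]
[198.31609195 267.41954023] 174 [0.48722215 0.27971827 0.16530876] [0.47689208 0.26328191 0.12011275] [0.495947   0.29987721 0.17077495]
```

```bash
python3 -m inch '[[0.44,-0.98,0,0,0],[0.44,-0.98,0,0,0],[0.44,-0.98,0,0,0],[0.44,-0.98,0,0,0],[0.44,-0.98,0,0,0]]' >/dev/null
python3 -m inch '[[0.44,-0.98,0,0,0],[0.44,-0.98,0,0,0],[0.44,-0.98,0,0,0],[0.44,-0.98,0,0,0],[0.44,-0.98,0,0,0]]' >/dev/null
python3 -m inch '[[0.44,-0.98,0,0,0],[0.44,-0.98,0,0,0],[0.44,-0.98,0,0,0],[0.44,-0.98,0,0,0],[0.44,-0.98,0,0,0]]' >/dev/null
python3 -m inch '[[0.44,-0.98,0,0,0],[0.44,-0.98,0,0,0],[0.44,-0.98,0,0,0],[0.44,-0.98,0,0,0],[0,0,0,0,0]]'
python3 - <<'E'
from h import *
snap('wrist','w1')
E
```

```text
clock: 3.1
tool_pos: [0.586, -0.1501, 0.2572]
eef_rot: [0.578, 0.816, -0.001, 0.001]
contact_force: [-0.0, 0.3, -0.9]
opening: 0.007
```

View pics/w1.png

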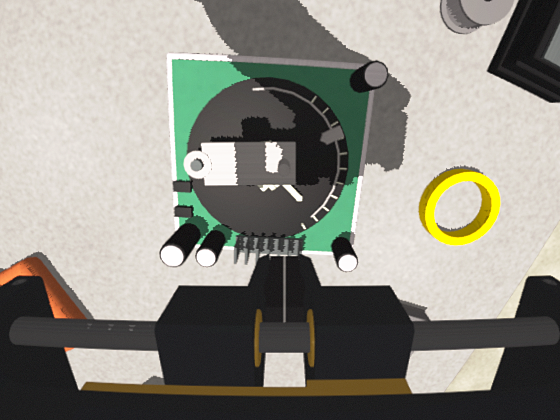

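```bash
python3 - <<'E'
from h import *
s=load('w1');C=cloud(s);xy=C[...,:2];z=C[...,2]
near=(np.hypot(*(xy-[0.559,-0.128]).transpose(2,0,1))<.165); near[255:]=0
m=near&(z>.042)&(z<.056); rc=cv2.minAreaRect(xy[m].astype(np.float32));print(rc,np.median(z[m]))
k=near&(z>.09);n,l,st,ce=cv2.connectedComponentsWithStats(k.astype(np.uint8))
for i in range(1,n):
    if st[i,4]>8: print(ce[i],st[i,4],C[l==i].min(0).round(4),C[l==i].max(0).round(4))
for nm,u,v in(('ptr',299,199),('ptr',290,190),('ixin',325,137),('ixout',343,129),('pin',285,163),('hinge',197,164),('plate',230,160)): print(nm,pt(s,u,v).round(4))
E
```

```text
((0.5581849813461304, -0.12899249792099), (0.22057610750198364, 0.2198442816734314), 16.00615692138672) 0.049961695634710146
[372.7204611   75.01585014] 694 [ 0.5584 -0.072   0.0903] [ 0.6322 -0.0043  0.3836]
[283.37341772 167.91772152] 158 [ 0.5584 -0.1245  0.0903] [ 0.5792 -0.072   0.3836]
[175.80645161 246.44731183] 465 [ 0.4834 -0.2416  0.09  ] [ 0.5584 -0.072   0.3836]
[207.15942029 249.75362319] 207 [ 0.5171 -0.235   0.0901] [ 0.5405 -0.2227  0.102 ]
[346.2826087  252.86956522] 46 [ 0.5584 -0.1886  0.0901] [ 0.6762 -0.072   0.3836]
ptr [ 0.6051 -0.1541  0.0559]
ptr [ 0.592  -0.1476  0.0562]
ixin [ 0.6068 -0.0808  0.0599]
ixout [ 0.6234 -0.0667  0.0499]
pin [ 0.5737 -0.1131  0.1092]
hinge [ 0.4924 -0.147   0.0834]
plate [ 0.5219 -0.1336  0.0771]
```

```bash
python3 -m inch '[[0,0,-1,0,0],[0,0,-1,0,0],[0,0,-1,0,0],[0,0,-1,0,0],[0,0,-1,0,0]]' >/dev/null
python3 -m inch '[[0,0,-0.9,0,0],[0,0,0,0,0],[0,0,0,0,0]]'
python3 - <<'E'
import numpy as np
h=np.array([.4915,-.147]);p=np.array([.586,-.150])
for k,a in enumerate([4,10]+list(range(16,89,6))):
    a=np.radians(min(a,86));q=h+.089*np.array([np.cos(a),np.sin(a)]);print(np.round((q-p)/.025,2).tolist(),end=' ');p=q
E
```

```text
clock: 3.95
tool_pos: [0.5855, -0.144, 0.1104]
eef_rot: [0.575, 0.818, 0.0, -0.001]
contact_force: [-0.4, -0.1, 0.4]
opening: 0.005
[-0.23, 0.37] [-0.05, 0.37] [-0.08, 0.36] [-0.12, 0.35] [-0.16, 0.34] [-0.19, 0.32] [-0.22, 0.3] [-0.25, 0.27] [-0.28, 0.24] [-0.31, 0.21] [-0.33, 0.18] [-0.34, 0.15] [-0.36, 0.11] [-0.37, 0.07] [-0.25, 0.03]
```

```bash
python3 -m inch '[[-0.23,0.2,0,0,0],[-0.05,0.32,0,0,0],[-0.08,0.36,0,1,0],[-0.12,0.35,0,1,0],[-0.16,0.34,0,1,0]]'
python3 -m inch '[[-0.19,0.32,0,1,0],[-0.22,0.3,0,1,0],[-0.25,0.27,0,1,0],[-0.28,0.24,0,1,0],[-0.31,0.21,0,1,0]]'
python3 -m inch '[[-0.33,0.18,0,1,0],[-0.34,0.15,0,1,0],[-0.36,0.11,0,1,0],[-0.37,0.07,0,1,0],[-0.25,0.03,0,1,0]]'
python3 - <<'E'
from h import *
snap('top','t2')
E
```

```text
clock: 4.45
tool_pos: [0.5698, -0.1054, 0.1113]
eef_rot: [0.438, 0.899, 0.0, 0.001]
contact_force: [0.3, -2.2, 0.5]
opening: 0.002
clock: 4.95
tool_pos: [0.5389, -0.0717, 0.1114]
eef_rot: [0.191, 0.982, 0.0, 0.001]
contact_force: [1.1, -1.6, -0.2]
opening: 0.008
clock: 5.45
tool_pos: [0.4974, -0.0579, 0.1114]
eef_rot: [-0.07, 0.998, 0.0, 0.001]
contact_force: [1.3, 0.3, 0.8]
opening: 0.004
```

```bash
python3 -m inch '[[1,0,0,0,0],[0.2,0,0.8,0,0],[0,0,1,0,0],[0,0,1,0,0],[0,0,1,0,0]]' >/dev/null
python3 -m inch '[[-0.08,0.8,1,-1,40],[-0.08,0.8,0.8,-1,40],[-0.08,0.8,0,-1,40],[-0.08,0.8,0,-1,40],[-0.08,0.8,0,-1,40]]'
python3 -m inch '[[-0.08,0.8,0,-1,40],[-0.08,0.8,0,-1,40],[-0.08,0.8,0,-1,40],[-0.08,0.8,0,-1,40],[-0.08,0.8,0,-1,40]]' >/dev/null
python3 -m inch '[[-0.08,0.8,0,-1,40],[-0.08,0.8,0,-1,40],[-0.08,0.8,0,-1,40],[-0.08,0.8,0,-1,40],[-0.08,0.8,0,-1,40]]' >/dev/null
python3 -m inch '[[-0.08,0.8,0,-0.9,40],[-0.08,0.7,0,0,40],[0,0,0,0,40],[0,0,0,0,40]]'
python3 - <<'E'
from h import *
s=snap('wrist','w3');C=cloud(s);z=C[...,2]
m=(abs(C[...,0]-.487)<.04)&(abs(C[...,1]-.28)<.035)&(z>.155)&(z<.175)
p=C[m];print(len(p),p.min(0),p.max(0),np.median(p,0),cv2.minAreaRect(p[:,:2].astype(np.float32)))
t=snap('top','t3');C=cloud(t);z=C[...,2]
near=(np.hypot(C[...,0]-.4915,C[...,1]+.147)<.11)&(z>.072)&(z<.125)
p=C[near];print(len(p),np.median(p,0)); q=C[near&(z>.095)];print('pin',len(q),np.median(q,0))
a=cv2.imread('pics/t3.png')[175:295,315:448];b=cv2.imread('pics/w3.png')
cv2.imwrite('pics/c3.png',np.hstack([cv2.resize(a,(350,420)),cv2.resize(b,(450,420))]))
E
```

```text
clock: 6.5
tool_pos: [0.517, 0.0424, 0.2513]
eef_rot: [0.196, 0.981, 0.0, 0.001]
contact_force: [-0.3, 0.7, 0.9]
opening: 0.437
clock: 7.9
tool_pos: [0.4929, 0.2783, 0.2504]
eef_rot: [0.692, 0.722, -0.0, 0.0]
contact_force: [0.2, -0.5, 0.3]
opening: 0.452
1106 [0.47689684 0.26364197 0.15554088] [0.49638371 0.29929908 0.16759973] [0.48677596 0.2835847  0.16529022] ((0.48669859766960144, 0.281495600938797), (0.03547898679971695, 0.018023474141955376), 86.85426330566406)
1118 [ 0.49165682 -0.11826564  0.07730966]
pin 228 [ 0.50104925 -0.2327498   0.1076436 ]
```

View pics/c3.png

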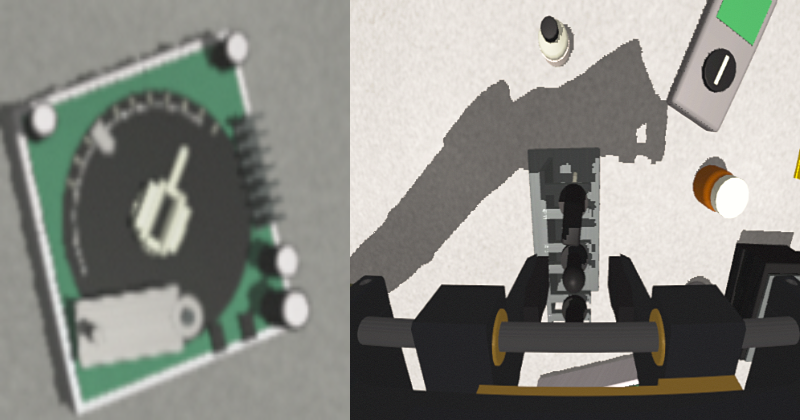

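```bash
python3 -m inch '[[-0.25,0.13,0,-0.9,40],[0,0,-1,0,40],[0,0,-1,0,40],[0,0,-1,0,40],[0,0,-1,0,40]]'
python3 -m inch '[[0,0,-0.4,0,40],[0,0,0,0,40],[0,0,0,0,40],[0,0,0,0,0],[0,0,0,0,0]]' 25
python3 -m inch '[[0,0,0,0,0],[0,0,0,0,0],[0,0,0,0,0],[0,0,0,0,0]]' 25
```

```text
clock: 8.5
tool_pos: [0.4875, 0.2802, 0.1496]
eef_rot: [0.726, 0.687, 0.0, 0.0]
contact_force: [-0.1, -0.3, 0.7]
opening: 0.457
clock: 9.0
tool_pos: [0.4875, 0.2821, 0.1414]
eef_rot: [0.726, 0.688, 0.001, 0.0]
contact_force: [-0.9, 0.7, -0.1]
opening: 0.296
clock: 9.4
tool_pos: [0.4872, 0.282, 0.1409]
eef_rot: [0.726, 0.688, 0.001, 0.0]
contact_force: [-0.3, 0.3, 5.6]
opening: 0.2
```

```bash
python3 -m inch '[[0,0,0.2,0,0],[0,0,0.2,0,0],[0,0,0,0,0],[0.5,0.023,0,0,0],[0.6,0.027,0,0,0]]'
python3 -m inch '[[0.6,0.027,0,0,0],[0.6,0.027,0,0,0],[0.6,0.027,0,0,0],[0,0,0,0,0]]'
python3 - <<'E'
from h import *
snap('wrist','w4')
s=snap('scene','s4')
cv2.imwrite('pics/c4.png',np.hstack([cv2.resize(cv2.imread('pics/s4.png')[120:260,270:400],(390,420),interpolation=cv2.INTER_CUBIC),cv2.resize(cv2.imread('pics/w4.png'),(400,420))]))
E
```

```text
clock: 9.9
tool_pos: [0.514, 0.2832, 0.1502]
eef_rot: [0.725, 0.688, -0.0, -0.0]
contact_force: [0.3, 0.8, -1.4]
opening: 0.203
clock: 10.3
tool_pos: [0.5614, 0.2845, 0.1501]
eef_rot: [0.726, 0.687, 0.001, 0.001]
contact_force: [-0.2, 0.3, -0.6]
opening: 0.202
```

View pics/c4.png

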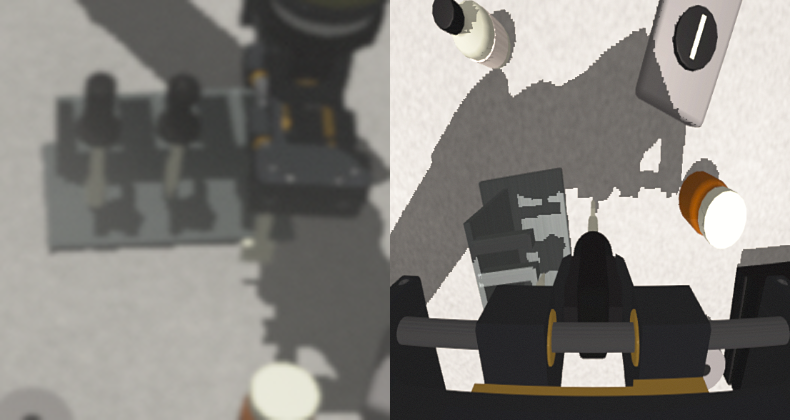

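```bash
python3 -m inch '[[0,0,1,0,0],[0,0,1,0,0],[0,0,1,0,0],[0,0,1,0,0],[0,0,0.8,0,0]]' >/dev/null
python3 -m inch '[[0,-0.82,0,-0.97,0],[0,-0.82,0,-0.97,0],[0,-0.82,0,-0.97,0],[0,-0.82,0,-0.97,0],[0,-0.82,0,-0.97,0]]'
python3 -m inch '[[0,-0.82,0,-0.97,0],[0,-0.82,0,-0.97,0],[0,-0.82,0,-0.97,0],[0,-0.82,0,-0.97,0],[0,-0.82,0,-0.97,0]]'>/dev/null
python3 -m inch '[[0,-0.82,0,-0.97,0],[0,-0.82,0,-0.97,0],[0,-0.82,0,-0.97,0],[0,-0.82,0,-0.97,0],[0,-0.82,0,-0.97,0]]'>/dev/null
python3 -m inch '[[0,-0.82,0,-0.97,0],[0,-0.82,0,-0.97,0],[0,-0.82,0,-0.97,0],[0,-0.82,0,-0.97,0],[0,-0.82,0,-0.97,0]]'>/dev/null
python3 -m inch '[[0,0,0,0,0],[0,0,0,0,0],[0,0,0,0,0]]'
```

```text
clock: 11.4
tool_pos: [0.5578, 0.1821, 0.2701]
eef_rot: [0.876, 0.482, -0.001, -0.0]
contact_force: [-0.8, 0.4, -0.4]
opening: 0.205
clock: 13.2
tool_pos: [0.5592, -0.1228, 0.2699]
eef_rot: [0.968, -0.252, -0.001, -0.001]
contact_force: [0.1, 1.1, -0.7]
opening: 0.201
```

```bash
python3 -m inch '[[0,-0.2,-0.7,0,0],[0,0,-0.7,0,0],[0,0,-0.76,0,0],[0,0,0,0,0],[0,0,0,0,0]]'
python3 - <<'E'
from h import *
s=snap('scene','s5');w=snap('wrist','w5')
a=cv2.imread('pics/s5.png');b=cv2.imread('pics/w5.png')
cv2.imwrite('pics/c5.png',np.hstack([cv2.resize(a[130:250,115:235],(480,480),interpolation=cv2.INTER_CUBIC),cv2.resize(b[0:320,200:360],(240,480))]))
print('slot top px',px(s,[.5585,-.128,.0715]),'tip px if aligned',px(s,[*r.get_state()['tool_pos'][:2],r.get_state()['tool_pos'][2]-.126]),px(w,[.5585,-.128,.0715]))
E
```

```text
clock: 13.7
tool_pos: [0.5595, -0.1289, 0.2164]
eef_rot: [0.967, -0.253, -0.0, -0.0]
contact_force: [-0.2, -0.9, -0.4]
opening: 0.203
slot top px (np.float64(174.97841607657716), np.float64(193.61206954197212)) tip px if aligned (np.float64(172.12413596330177), np.float64(188.83787539509422)) (np.float64(283.95359450724715), np.float64(205.43737542816464))
```

View pics/c5.png

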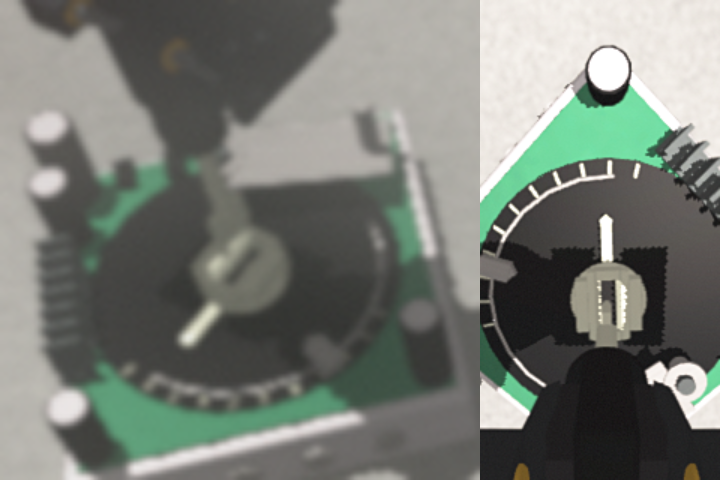

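```bash
python3 -m inch '[[-0.03,-0.04,-0.4,0,0],[0,0,-0.3,0,0],[0,0,0,0,0]]'
python3 -m inch '[[0,0,-0.25,0,0],[0,0,-0.25,0,0],[0,0,0,0,0]]'
```

```text
clock: 14.1
tool_pos: [0.5579, -0.1306, 0.1976]
eef_rot: [0.967, -0.254, -0.001, -0.0]
contact_force: [0.2, 0.0, -0.3]
opening: 0.204
clock: 14.4
tool_pos: [0.5581, -0.1306, 0.1853]
eef_rot: [0.967, -0.254, -0.001, -0.0]
contact_force: [-0.3, 0.3, -0.6]
opening: 0.203
```

```bash
python3 -m inch '[[0.02,0.06,-0.1,0,0],[0,0,0,0,0],[0,0,0,1,0],[0,0,0,1,0],[0,0,0,1,0]]'
python3 -m inch '[[0,0,0,1,0],[0,0,0,1,0],[0,0,0,1,0],[0,0,0,1,0],[0,0,0,1,0]]'
python3 -m inch '[[0,0,0,1,0],[0,0,0,1,0],[0,0,0,1,0],[0,0,0,0.5,0],[0,0,0,0,0]]'
python3 - <<'E'
from h import *
w=snap('wrist','w6');s=snap('scene','s6')
a=cv2.imread('pics/s6.png');b=cv2.imread('pics/w6.png')
cv2.imwrite('pics/c6.png',np.hstack([cv2.resize(a[150:250,125:225],(300,300),interpolation=cv2.INTER_CUBIC),cv2.resize(b[0:300,130:430],(300,300))]))
E
```

```text
clock: 14.9
tool_pos: [0.5593, -0.1298, 0.1839]
eef_rot: [0.995, -0.098, 0.0, 0.0]
contact_force: [0.1, -1.4, -1.6]
opening: 0.202
clock: 15.4
tool_pos: [0.5591, -0.1298, 0.1839]
eef_rot: [0.987, 0.163, 0.0, 0.0]
contact_force: [0.2, -0.3, -1.2]
opening: 0.2
clock: 15.9
tool_pos: [0.559, -0.1298, 0.1839]
eef_rot: [0.941, 0.338, 0.0, 0.0]
contact_force: [-0.7, -1.0, -0.7]
opening: 0.204
```

View pics/c6.png

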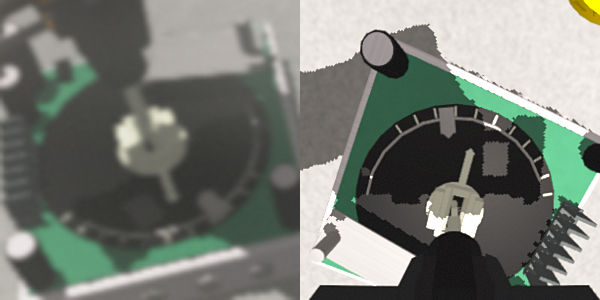

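```bash
cat > ang.py <<'E'
from h import *
import sys
s=load(sys.argv[1]);c=np.array([.5585,-.1285])
for a in sys.argv[2:]:
    u,v,z=map(float,a.split(','));p=pt(s,u,v,z);d=p[:2]-c;print(a,p.round(4),np.hypot(*d).round(4),np.degrees(np.arctan2(d[1],d[0])).round(1))
E
python3 ang.py w6 299,153,.056 297,166,.056 277,110,.058 278,131,.058
```

```text
299,153,.056 [ 0.6051 -0.1069  0.056 ] 0.0513 24.9
297,166,.056 [ 0.5957 -0.1127  0.056 ] 0.0404 23.0
277,110,.058 [ 0.62   -0.0711  0.058 ] 0.0841 43.0
278,131,.058 [ 0.6079 -0.082   0.058 ] 0.0678 43.3
```

```bash
python3 -m inch '[[0,0,0,1,0],[0,0,0,1,0],[0,0,0,1,0],[0,0,0,0.1,0],[0,0,0,0,0]]'
python3 - <<'E'
from h import *
snap('wrist','w7')
b=cv2.imread('pics/w7.png')
cv2.imwrite('pics/c7.png',cv2.resize(b[70:270,180:380],(600,600),interpolation=cv2.INTER_CUBIC))
E
```

```text
clock: 16.5
tool_pos: [0.5591, -0.1298, 0.1838]
eef_rot: [0.875, 0.485, -0.0, 0.0]
contact_force: [-0.3, -0.2, -0.6]
opening: 0.202
```

View pics/c7.png

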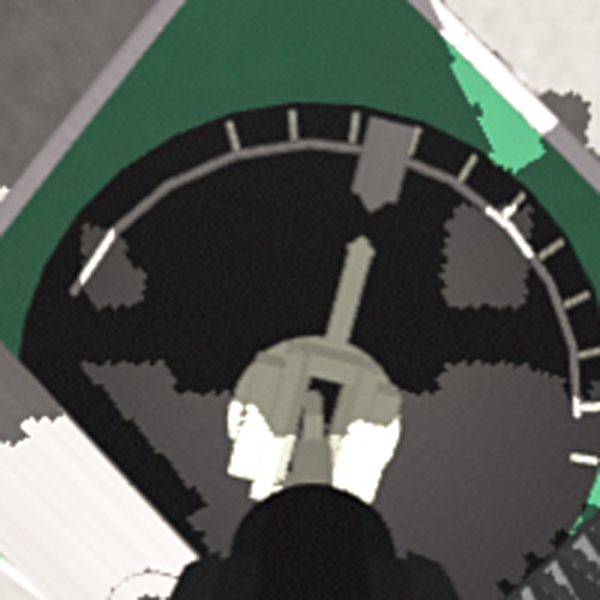

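```bash
python3 ang.py w7 300.7,150,.056 293.5,183,.056 303.7,140,.058 309.3,110,.058
```

```text
300.7,150,.056 [ 0.5981 -0.0919  0.056 ] 0.054 42.7
293.5,183,.056 [ 0.5784 -0.1126  0.056 ] 0.0255 38.5
303.7,140,.058 [ 0.6044 -0.086   0.058 ] 0.0626 42.8
309.3,110,.058 [ 0.6203 -0.0681  0.058 ] 0.0864 44.3
```

```bash
python3 -m inch '[[0,0,0,0,0],[0,0,0,0,0],[0,0,0,-0.8,0],[0,0,0,-0.7,0],[0,0,0.4,0,0]]'
python3 -m inch '[[0,0,0.6,0,0],[0,0,0.8,0,0],[0,0,0.9,0,0],[0,0,0.8,0,0],[0,0,0,0,0]]'
python3 - <<'E'
from h import *
snap('wrist','w8')
b=cv2.imread('pics/w8.png')
cv2.imwrite('pics/c8.png',cv2.resize(b[50:300,160:410],(500,500),interpolation=cv2.INTER_CUBIC))
E
```

```text
clock: 17.05
tool_pos: [0.5586, -0.1286, 0.193]
eef_rot: [0.909, 0.416, -0.001, -0.001]
contact_force: [-0.0, 0.7, -0.2]
opening: 0.201
clock: 17.55
tool_pos: [0.5611, -0.1297, 0.2745]
eef_rot: [0.909, 0.417, 0.003, 0.002]
contact_force: [-0.4, -0.1, -0.3]
opening: 0.203
```

View pics/c8.png

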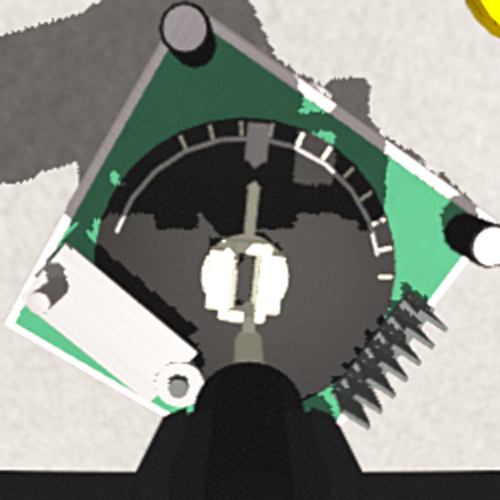

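```bash
python3 -m inch '[[0,0.83,0,0.62,0],[0,0.83,0,0.62,0],[0,0.83,0,0.62,0],[0,0.83,0,0.62,0],[0,0.83,0,0.62,0]]' >/dev/null
python3 -m inch '[[0,0.83,0,0.62,0],[0,0.83,0,0.62,0],[0,0.83,0,0.62,0],[0,0.83,0,0.62,0],[0,0.83,0,0.62,0]]' >/dev/null
python3 -m inch '[[0,0.83,0,0,0],[0,0.83,0,0,0],[0,0.83,0,0,0],[0,0.83,0,0,0],[0,0.83,0,0,0]]' >/dev/null
python3 -m inch '[[0,0.83,0,0,0],[0,0.83,0,0,0],[0,0.83,0,0,0],[0,0.83,0,0,0],[0,0,0,0,0]]' >/dev/null
python3 -m inch '[[0,0,0,0,0],[0,0,0,0,0]]'
```

```text
clock: 19.8
tool_pos: [0.5594, 0.2631, 0.2712]
eef_rot: [0.73, 0.684, -0.001, 0.001]
contact_force: [-0.2, 0.8, -0.5]
opening: 0.206
```

```bash
python3 -m inch '[[0.08,0.87,0,0.1,0],[0,0,-1,0,0],[0,0,-1,0,0],[0,0,-1,0,0],[0,0,-1,0,0]]' >/dev/null
python3 -m inch '[[0,0,-0.75,0,0],[0,0,0,0,0],[0,0,0,0,0]]'
python3 - <<'E'
from h import *
s=snap('scene','s9')
cv2.imwrite('pics/c9.png',cv2.resize(cv2.imread('pics/s9.png')[120:260,270:400],(520,560),interpolation=cv2.INTER_CUBIC))
E
```

```text
clock: 20.6
tool_pos: [0.5617, 0.2855, 0.1529]
eef_rot: [0.726, 0.688, -0.0, 0.0]
contact_force: [0.2, 0.9, 0.3]
opening: 0.199
```

```bash
python3 -m inch '[[-0.5,-0.03,-0.1,0,0],[-0.5,-0.03,0,0,0],[-0.5,-0.03,0,0,0],[-0.5,-0.02,0,0,0],[0,0,0,0,0]]'
python3 -m inch '[[-0.5,-0.02,0,0,0],[-0.4,-0.02,0,0,0],[0,0,0,0,0],[0,0,0,0,0]]'
```

```text
clock: 21.15
tool_pos: [0.5103, 0.2842, 0.1514]
eef_rot: [0.725, 0.688, 0.0, -0.0]
contact_force: [0.1, 0.3, -0.6]
opening: 0.202
clock: 21.55
tool_pos: [0.4894, 0.283, 0.1504]
eef_rot: [0.726, 0.688, 0.001, 0.0]
contact_force: [-0.5, -0.5, -1.4]
opening: 0.2
```

Shaft slid in without force. Lower onto the fork.

```bash
python3 -m inch '[[-0.08,-0.03,-0.2,0,0],[0,0,-0.15,0,0],[0,0,0,0,0],[0,0,0,0,0]]'
```

```text
clock: 21.95
tool_pos: [0.4868, 0.2819, 0.1409]
eef_rot: [0.726, 0.688, -0.0, 0.0]
contact_force: [-1.1, -0.6, -0.3]
opening: 0.203
```

```bash
python3 - <<'E'
from h import *
s=snap('scene','s10')
cv2.imwrite('pics/c10.png',cv2.resize(cv2.imread('pics/s10.png')[120:220,280:400],(720,600),interpolation=cv2.INTER_CUBIC))
E
```

```text
(no output)
```

View pics/c10.png

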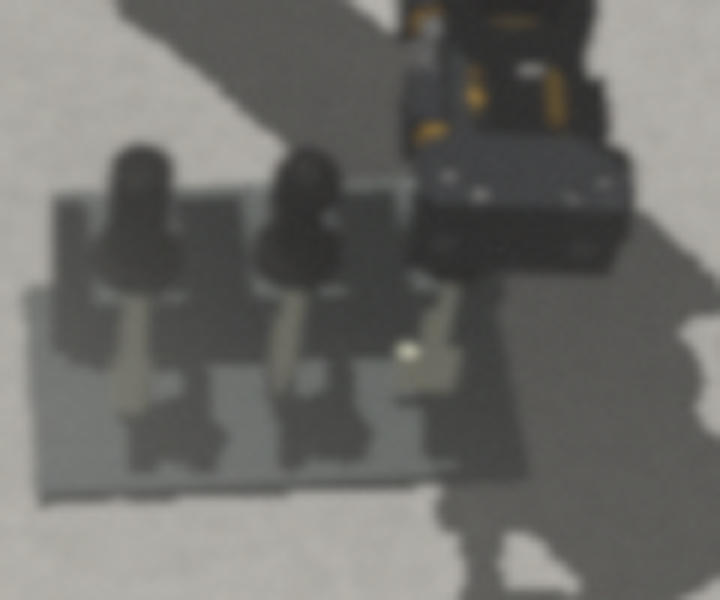

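```bash
python3 -m inch '[[0,0,-0.02,0,24],[0,0,0,0,24],[0,0,0,0,40],[0,0,0,0,40],[0,0,0,0,40]]'
python3 -m inch '[[0,0,0.6,0,40],[0,0,1,0,40],[0,0,1,0,40],[0,0,1,0,40],[0,0,1,0,40]]'
python3 -m inch '[[0,0,0.5,0,40],[0,0,0,0,40],[0,0,0,0,40]]'
python3 - <<'E'
from h import *
w=snap('wrist','w11');t=snap('top','t11');s=snap('scene','s11')
C=cloud(w);z=C[...,2]
m=(abs(C[...,0]-.487)<.04)&(abs(C[...,1]-.28)<.035)&(z>.155)&(z<.175)
p=C[m];print(len(p),p.min(0),p.max(0),np.median(p,0),cv2.minAreaRect(p[:,:2].astype(np.float32)))
g=lambda n,v,u,h,ww,W,H:cv2.resize(cv2.imread(f'pics/{n}.png')[v:v+h,u:u+ww],(W,H),interpolation=cv2.INTER_CUBIC)
cv2.imwrite('pics/c11.png',np.hstack([g('t11',175,315,120,133,400,360),g('s11',115,280,100,110,396,360)]))
E
```

```text
clock: 22.5
tool_pos: [0.4867, 0.2821, 0.1408]
eef_rot: [0.726, 0.688, 0.0, 0.0]
contact_force: [0.2, 0.2, 0.0]
opening: 0.456
clock: 23.0
tool_pos: [0.4865, 0.282, 0.2568]
eef_rot: [0.726, 0.688, -0.0, 0.0]
contact_force: [0.1, 0.3, -0.2]
opening: 0.454
clock: 23.3
tool_pos: [0.4864, 0.2819, 0.2679]
eef_rot: [0.726, 0.688, -0.0, -0.0]
contact_force: [0.4, -0.3, 0.8]
opening: 0.454
954 [0.47682488 0.26338727 0.15508016] [0.4962848  0.29934492 0.16724028] [0.48642901 0.28372575 0.16528901] ((0.48656177520751953, 0.2811969816684723), (0.035786014050245285, 0.01792917214334011), 86.72889709472656)
```

View pics/c11.png

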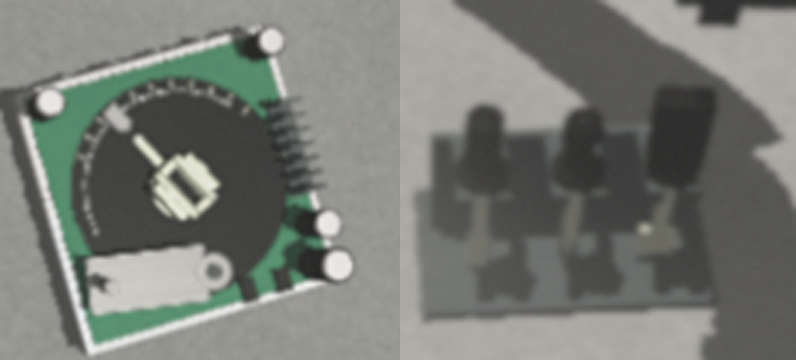

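```bash
python3 -c "
from plant import r
print(r.finish_job())"
```

```text
the job is handed in; nothing more can be done
None
```

The job is done and handed in at about 23.5 s of the 72 s. No verdict was reported, so everything below comes from my own checks.

- **Shutter:** I pushed it aside by its pin to about 1.4 rad, estimated from the push path. The last top view shows it clear of the trimmer, well past the 1.0 rad needed.
- **Trimmer:** I turned it about 73° with the tuning tool's blade. The close view after withdrawing the blade put the pointer about 1.5 mm from the index tab's centre line, against a 6 mm limit. The final top view agrees.
- **Tool:** It hangs released on its original fork. Its handle is within 0.5 mm of its starting position, and its top is at the same height as before.
- **Robot:** The gripper was about 100 mm above the rack when I handed in. Measured forces stayed under 6 N, and the other tools looked undisturbed. I did not measure the bystanders again; the paths passed well above them.

No check failed. The rotor lagged the tool by about 15° because of play in the slot, so I needed one corrective turn. The pointer angles I measured differed by a few degrees between image points, within tolerance.

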